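Switch on the guarded heater supply

ROBOT

A 6-joint arm with a two-finger parallel gripper is mounted at the origin on a cart in front of the work surface, level with it; the furniture and walls round the work are solid. World frame = base frame: x ahead of the robot, y to its left, z up, the work surface at z = 0. Lengths are in m, angles in rad, forces in N, time in s.
With the tool pointing down it reaches from about 0.35 to 0.85 m from the base axis. Payload 8.1 kg.
Tool frame: the origin (TCP) lies at the very end of the fingers, on their centre line; the grasp point (between the pads) lies 19 mm behind it (ctrl.grasp_offset is the z of the grasp point in the tool frame, in m); z points along the fingers, y is the line along which they close (so a half turn about z gives the same grasp; the last joint's range is limited). The gripper opens to 85 mm and grips with 20 to 120 N. Pads are 22 mm wide; open, the fingers measure 114 mm over their backs; the gripper's body (76 mm by 85 mm) begins 54 mm behind the grasp point. The pads swing forward as they close: fully open they stand 13 mm farther back than shut.
Start: joints at [1.117, 0.13, 1.488, -0, 1.523, -0.085], TCP at [0.216, 0.56, 0.209] pointing down, gripper open.
Joint ranges: [-2.96, 2.96], [-0.89, 2.26], [0.02, 2.5], [-1.34, 4.48], [0, 2.73], [-2.66, 2.66]. Speed limits (rad/s): [2.39, 2.39, 2.79, 3.14, 3.14, 3.14].

INTERFACE

Orientations are given as a rotation vector (axis times angle).
In Python, from plant import telemetry, vision, ctrl gives the robot as it stands. The module is installed in compiled form; this text tells all that it offers.
- The arm moves only by the tool move_arm, never from a script. Its argument "increments" is a list of rows, each a list of 7 numbers: the closure, from 0 (fully open) to 1 (shut), then the shift along the tool's x, y, z in units of 0.25 m (1.0 is 0.25 m), then the turn, a rotation vector about the tool's x, y, z in units of 90 degrees (1.0 is 90 degrees). A call has 1 to 12 rows; each row is the pose to reach, as a shift and turn from the pose commanded when the call began, along the tool's axes at that moment; what a row does not reach only later rows make up. A row lasts 1/10 s, in which the tool goes at most 50 mm and 8.59 degrees, less where a joint would pass 70% of its speed; a pose out of reach is approached as far as the arm can. A call with a number of a shift or a turn outside -1 to 1 is refused whole. A call with a gripper value outside its range is refused whole. The fingers move at their own pace and stop on an object; the grip force is fixed at half the most. Time passes only in rows, so rows that repeat a pose let the fingers close. It gives the time, the measured TCP pose, the force, the opening and the grip force at its end, in the units of the state.
- telemetry.read_state(): the state, without advancing time (a new reading comes with each control period).
- vision.camera(name): name is "side" or "top"; returns a dict with "pixels" (420x560x3 uint8, red, green, blue), "K" (3x3 intrinsics, pixels), "k1" (the pictures are not rectified: a ray, as slopes to the right and down, at radius r is drawn at 1 + k1 r^2 times it, then the intrinsics apply), "pose" (4x4, takes a point from camera to world coordinates). Camera axes: x right, y up, looking along -z (the intrinsics and any distortion apply to the point x, -y, -z); pixel columns grow to the right and rows downward; lengths in m; the calibration is good to about 2 mm. A picture is of the moment at which its call begins. There is no depth.
- ctrl.job_done(): hands the job in; it is judged then, once.
The state is a dict: "time_s": time; "joint_pos": joint angles; "qd": joint speeds; "effort": joint torques, N m; "position": TCP position; "orientation": TCP orientation; "contact_force": force on the tool from outside, world axes, zero at the start; "ft_torque": the same for the moment, N m; "gripper_width": finger opening in m; "gripper_force": force on a finger pad.
Only numpy, scipy, OpenCV 4.12 (cv2) and the standard library are available. Lean on these libraries where they do the work, as an engineer would, in place of code of your own. Each camera call takes 0.05 s, during which the arm holds its last target. There are 200 camera calls.

TASK

Switch on the furnace supply: push up the red spring-loaded guard from under its front edge with a finger, and while the finger keeps it up, push the toggle beneath it fully over to the left; then draw the finger out so that the guard drops shut again. Use light pushes only, with nothing forced or picked up, and leave the unit with the yellow guard and the loose things on the bench as they are.

Things in the scene. Friction and masses are not known exactly. Their poses are not given: they have to be found in the camera images.
- red_unit: Grey switch unit with the red guard, to be operated; fixed to the table. Enclosure 135 (x) x 150 (y) mm, flat top panel 48 mm above the table. Origin on the table right below the toggle's pivot; enclosure from x = -60 to +75 mm (glands behind to 93), y +-75. +x is its back (guard's hinge side), -x its front, roughly towards the robot; +y its left, -y its right, seen from the front.
- red_guard (a joint): Hinge of the red guard (slippery plastic, friction 0.2): 0 shut, 1.4 fully up (stop). A light spring (0.05 N m shut, 0.13 up) and its 60 g shut it within a second when nothing holds it; it never stays up by itself. Shut, the flat cover (128 mm wide) is level, underside 56 mm above the panel, open at front and sides; a wall at the hinge closes its back.
- red_guard_lip (a point): Middle of the round bar (9 mm thick, 135 mm long in y) along the red guard's front edge; moves with it. Shut: 12 mm in front of the unit's origin, 60 mm above the panel (108 mm above the table). A finger tilted some 20 to 35 degrees, pointing to the unit's back and down, gets below it from the front and lifts it; beside the toggle there is 50 mm of room for it.
- red_guard_hinge (a point): Point on the red guard's hinge axis (along the unit's y), 60 mm behind the unit's origin, 8 mm above the panel; fixed. The front bar runs on a circle of 89 mm radius about it.
- red_toggle (a joint): Steel toggle under the red guard, swinging sideways in the unit's y-z plane: 0 off (leaning 0.4 rad to the right, -y; it may start up to 0.1), 0.8 on (leaning 0.4 rad to the left, +y, at its stop). Friction (0.04 N m) keeps it where it is left, so push it all the way to the left.
- red_toggle_tip (a point): Top end of the toggle under the red guard: a round bat 44 mm long from its pivot (above the unit's origin, 52 mm above the table), 9 mm thick below, 14 mm near the top; off, the tip stands 17 mm right of the middle and 44 mm above the panel, 11 mm below the guard's cover and just behind its front bar.
- yellow_unit: Grey switch unit with the yellow guard, to be left alone; fixed to the table. Enclosure 135 (x) x 150 (y) mm, flat top panel 48 mm above the table. Origin on the table right below the toggle's pivot; enclosure from x = -60 to +75 mm (glands behind to 93), y +-75. +x is its back (guard's hinge side), -x its front, roughly towards the robot; +y its left, -y its right, seen from the front.
- yellow_guard (a joint): Hinge of the yellow guard (slippery plastic, friction 0.2): 0 shut, 1.4 fully up (stop). A light spring (0.05 N m shut, 0.13 up) and its 60 g shut it within a second when nothing holds it; it never stays up by itself. Shut, the flat cover (128 mm wide) is level, underside 56 mm above the panel, open at front and sides; a wall at the hinge closes its back.
- yellow_guard_lip (a point): Middle of the round bar (9 mm thick, 135 mm long in y) along the yellow guard's front edge; moves with it. Shut: 12 mm in front of the unit's origin, 60 mm above the panel (108 mm above the table). A finger tilted some 20 to 35 degrees, pointing to the unit's back and down, gets below it from the front and lifts it; beside the toggle there is 50 mm of room for it.
- yellow_guard_hinge (a point): Point on the yellow guard's hinge axis (along the unit's y), 60 mm behind the unit's origin, 8 mm above the panel; fixed. The front bar runs on a circle of 89 mm radius about it.
- yellow_toggle (a joint): Steel toggle under the yellow guard, swinging sideways in the unit's y-z plane: 0 off (leaning 0.4 rad to the right, -y; it may start up to 0.1), 0.8 on (leaning 0.4 rad to the left, +y, at its stop). Friction (0.04 N m) keeps it where it is left, so push it all the way to the left.
- yellow_toggle_tip (a point): Top end of the toggle under the yellow guard: a round bat 44 mm long from its pivot (above the unit's origin, 52 mm above the table), 9 mm thick below, 14 mm near the top; off, the tip stands 17 mm right of the middle and 44 mm above the panel, 11 mm below the guard's cover and just behind its front bar.
- tape_roll: blue roll of tape, 64 mm across, 18 mm high; bystander, loose on the table. Origin at the centre of its underside.
- fitting: brass compression nut, 24x27x23 mm; bystander, loose on the table. Origin at the centre of its underside.
- eraser: blue and white eraser, 21x45x13 mm; bystander, loose on the table. Origin at the centre of its underside.
- screwdriver: blue-handled screwdriver lying down, 22x182x21 mm, long axis y; bystander, loose on the table. Origin at the centre of its underside.
- multimeter: yellow and black multimeter lying on its back, 145x66x46 mm, long axis x; bystander, loose on the table. Origin at the centre of its underside.
- marker: black marker lying down, 16x135x18 mm, long axis y; bystander, loose on the table. Origin at the centre of its underside.

How it is judged:
On the way, in this order (a step that is already met when the one before it is completed fails the run):
1. the red guard is raised (at least 0.15 rad) with the toggle still off (below 0.25 rad) (value of joint red_guard above 0.15 rad and value of joint red_toggle below 0.25 rad), for 0.1 s.
2. the red unit's toggle is over to the left (above 0.65 rad) with the guard still held up (above 0.1 rad) (value of joint red_toggle above 0.65 rad and value of joint red_guard above 0.1 rad), for 0.1 s.
At the end, for the whole second after the job is handed in: The red unit's toggle is on (above 0.65 of 0.8 rad) and its guard is shut and at rest (below 0.05 rad); the yellow guard is shut (below 0.05 rad) and its toggle off (below 0.1 rad) (value of joint red_toggle above 0.65 rad and value of joint each of red_guard, yellow_guard below 0.05 rad and velocity of joint red_guard below 0.1 rad/s and value of joint yellow_toggle below 0.1 rad); the robot touches nothing.
It fails at once if the yellow guard is raised (above 0.15 rad) or its toggle moved (above 0.15 rad) (value of joint any of yellow_guard, yellow_toggle above 0.15 rad).
It fails at once if a loose thing on the bench is moved by more than 20 mm or lifted by more than 15 mm (distance of any of tape_roll, fitting, eraser, screwdriver, multimeter, marker from where it was at the start of the episode above 0.02 m or height (world z) of any of tape_roll, fitting, eraser, screwdriver, multimeter, marker above 0.015 m).
It fails at once if the red unit, its guard or its toggle is pushed with more than 60 N (contact force between any of the fingers, the arm and red_unit above 60 N).
It also fails if it takes over 48 s, if anything falls off the work surface, if the arm or the gripper's body presses on something with over 40 N, if the wrist force passes 120 N, or if a joint passes its speed limit or range.

## Working session

There is one attempt and no reset: what is moved stays moved. The work goes in short steps, Python scripts to look and compute and a tool call to move; the robot and the scene stay as the last step left them, time stands still between calls to the robot, and variables do not carry over. Pictures are saved under pics/ and viewed, at most 10 in all, crops included, and the job is handed in when it is done.

Besides the shell and the picture viewer there is one more tool, called after "Call:" as name([rows], argument=value, ...), one row to a line, values as JSON. move_arm: Moves the arm, as the interface text tells. Shifts and turns lie within -1 to 1; 1 stands for 0.25 m of shift or 90 degrees of turn. Its arguments: {"type":"object","properties":{"increments":{"type":"array","items":{"type":"array","items":{"type":"number"}}}},"required":["increments"]}

```bash
mkdir -p pics; python3 - <<'E'
from plant import telemetry, vision, ctrl
import cv2,pickle
for n in("side","top"):
    c=vision.camera(n); pickle.dump(c,open(n+".pkl","wb")); cv2.imwrite(f"pics/{n}0.png",c["pixels"][:,:,::-1]); print(n,c["K"],c["k1"],c["pose"])
s=telemetry.read_state();print(s)
E
```

```text
side [[422.88137891   0.         276.62025416]
 [  0.         422.88137891 205.55117714]
 [  0.           0.           1.        ]] -0.0337340806392756 [[ 0.99128952  0.0562022  -0.11910671  0.39167864]
 [-0.1314154   0.48161188 -0.86647561 -0.82807848]
 [ 0.00866537  0.87458065  0.48480265  0.56052332]
 [ 0.          0.          0.          1.        ]]
top [[518.50637481   0.         270.3888415 ]
 [  0.         518.50637481 210.11741284]
 [  0.           0.           1.        ]] -0.10383826983137423 [[ 0.01630766  0.99158685 -0.12841177  0.35179415]
 [-0.99960754  0.0190941   0.02049811  0.0485237 ]
 [ 0.02277756  0.1280271   0.99150907  1.34288309]
 [ 0.          0.          0.          1.        ]]
{'time_s': 0.1, 'joint_pos': array([ 1.11662690e+00,  1.31123202e-01,  1.48917968e+00,  1.45103181e-05,
        1.52301235e+00, -8.53743006e-02]), 'qd': array([ 5.46513958e-05, -3.77581545e-03, -1.92713305e-03,  7.30464892e-04,
        9.60111719e-04, -1.70455099e-03]), 'effort': array([ 2.24455757e-04, -5.70950282e+01, -5.01943910e+01, -3.04312307e-04,
        8.14881729e-03,  7.31607270e-05]), 'position': array([0.21601583, 0.55918392, 0.20852183]), 'orientation': array([-5.75938812e-01, -3.08786659e+00,  2.60148948e-03]), 'contact_force': array([-0.29507961,  1.26518707, -0.33035847]), 'ft_torque': array([-0.04354722, -0.00536721,  0.01029946]), 'gripper_force': 0.0, 'gripper_width': 0.08566431501377184}
```

View pics/side0.png

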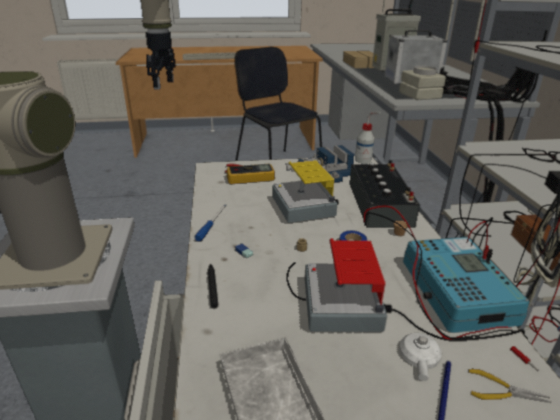

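View pics/top0.png

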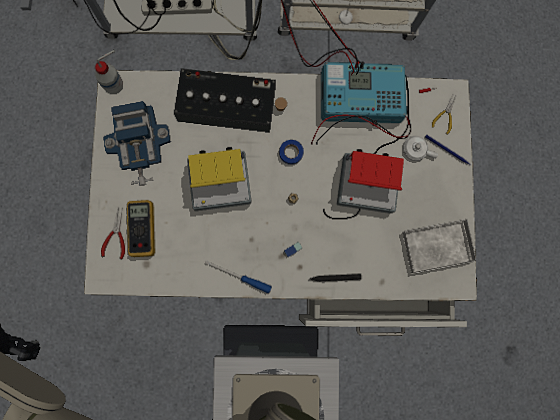

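The side view shows the red unit near (345,285) and the top view shows it near (372,180). The yellow unit is at (218,178) in the top view. I'll enlarge the red unit to pick its corners.

```bash
python3 - <<'E'
import cv2,numpy as np
a=cv2.imread("pics/side0.png")[230:340,280:400];b=cv2.imread("pics/top0.png")[140:220,315:415]
a=cv2.resize(a,None,fx=5,fy=5,interpolation=cv2.INTER_CUBIC);b=cv2.resize(b,None,fx=7,fy=7,interpolation=cv2.INTER_CUBIC)
def grid(im,x0,y0,f):
    for k in range(0,200,10):
        if k*f<im.shape[1]: cv2.line(im,(k*f,0),(k*f,5),(0,255,0),1);cv2.putText(im,str(x0+k),(k*f,15),0,.35,(0,255,0),1)
        if k*f<im.shape[0]: cv2.line(im,(0,k*f),(5,k*f),(0,255,0),1);cv2.putText(im,str(y0+k),(0,k*f+5),0,.35,(0,255,0),1)
grid(a,280,230,5);grid(b,315,140,7)
cv2.imwrite("pics/ca.png",a);cv2.imwrite("pics/cb.png",b)
E
```

```text
(no output)
```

View pics/ca.png

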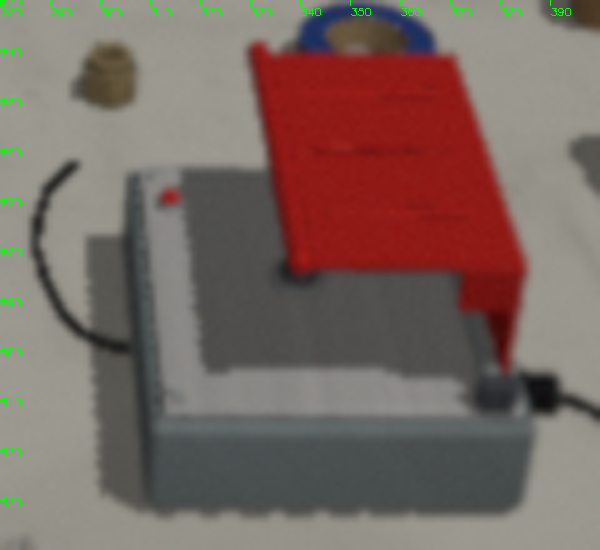

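View pics/cb.png

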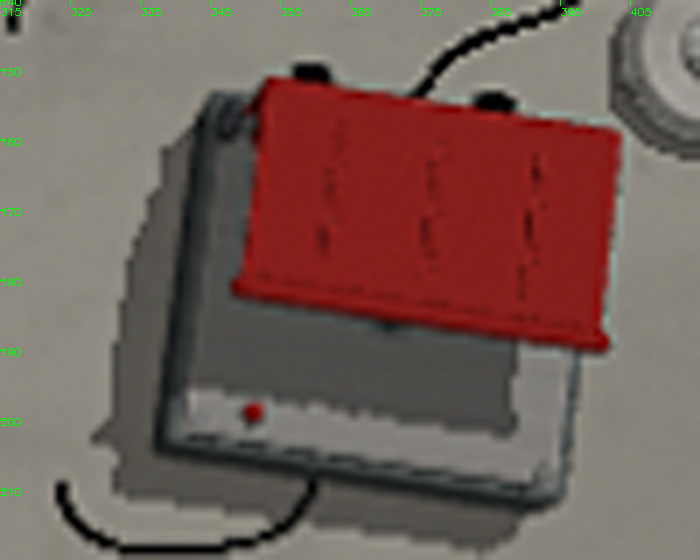

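In the crops, the bar ends are at (331.6,239.4) and (340,282.4) in the side view, and at (349,181) and (401.4,189) in the top view. The panel corners are clear too. Next I triangulate the bar ends and fit the pose.

```bash
cat > h.py <<'E'
import numpy as np,pickle,cv2
from scipy.optimize import least_squares
from scipy.spatial.transform import Rotation as R
C={n:pickle.load(open(n+".pkl","rb")) for n in("side","top")}
def proj(n,P):
    c=C[n];p=(np.atleast_2d(P)-c["pose"][:3,3])@c["pose"][:3,:3]
    s=np.c_[p[:,0],-p[:,1]]/-p[:,2:]; s=s*(1+c["k1"]*(s**2).sum(1,keepdims=True))
    return s@c["K"][:2,:2].T+c["K"][:2,2]
def tri(ps,pt): return least_squares(lambda P:np.r_[proj("side",P)[0]-ps,proj("top",P)[0]-pt],[.5,-.1,.1])
def U(q,L): # unit frame -> world
    c,s=np.cos(q[2]),np.sin(q[2]);L=np.atleast_2d(L);return np.c_[q[0]+c*L[:,0]-s*L[:,1],q[1]+s*L[:,0]+c*L[:,1],L[:,2]]
E
python3 - <<'E'
from h import *
bl=tri((331.6,239.4),(349,181));br=tri((340,282.4),(401.4,189))
fl=tri((305.6,265),(337.9,204));fr=tri((312,313),(395,212))
for r in(bl,br,fl,fr):print(r.x.round(4),r.fun.round(1))
d=bl.x-br.x;print(np.linalg.norm(d),np.arctan2(-d[0],d[1]))
S=np.array([[-.012,.0675,.108],[-.012,-.0675,.108],[-.06,.075,.048],[-.06,-.075,.048],[.075,-.075,.048]]);ps=np.array([[331.6,239.4],[340,282.4],[305.6,265],[312,313],[386,315]])
T=np.r_[S[:4],[[.075,.075,.048]]];pt=np.array([[349,181],[401.4,189],[337.9,204],[395,212],[345.3,153.9]])
f=lambda q:np.r_[(proj("side",U(q,S))-ps).ravel(),(proj("top",U(q,T))-pt).ravel()]
r=least_squares(f,[.5,-.15,0]);print(r.x,r.fun.reshape(-1,2).round(1))
E
```

```text
[ 0.5888 -0.1674  0.1092] [-0.7  0.1  0.1 -0.9]
[ 0.5714 -0.2964  0.1102] [-0.5  0.1  0.1 -0.7]
[ 0.5431 -0.1508  0.0395] [-1.1  0.2  0.2 -1.4]
[ 0.5258 -0.2965  0.0476] [-1.3  0.2  0.2 -1.9]
0.130112466437602 -0.1343799615930428
[ 0.59175682 -0.23266639 -0.12712755] [[-1.3 -0.3]
 [-0.4  1.8]
 [-1.6 -3.2]
 [-2.7  1.4]
 [ 1.8 -0.6]
 [-1.3 -0.6]
 [ 0.6 -0.5]
 [ 0.6 -1.3]
 [ 1.4 -0.7]
 [-0.3 -2.5]]
```

```bash
cat >> h.py <<'E'
Q=[.5915,-.232,-.128]; th=np.radians(30)
def Rt():
    z=np.array([np.sin(th),0,-np.cos(th)]);y=np.array([0,1.,0]);M=np.c_[np.cross(y,z),y,z]
    return R.from_euler('z',Q[2])*R.from_matrix(M)
def inc(p0,r0,p1,r1): return np.r_[r0.inv().apply(np.array(p1)-p0)/.25,(r0.inv()*r1).as_rotvec()/(np.pi/2)].round(4)
def P(x,y,z): return U(Q,[x/1e3,y/1e3,.048+z/1e3])[0]   # mm in unit frame, z above panel
def unit(p): 
    c,s=np.cos(Q[2]),np.sin(Q[2]);d=p-np.array([Q[0],Q[1],.048]);return (np.array([c*d[0]+s*d[1],-s*d[0]+c*d[1],d[2]])*1e3).round(1)
E
python3 - <<'E'
from h import *
from plant import telemetry
s=telemetry.read_state();p=s["position"];r=R.from_rotvec(s["orientation"])
H=P(-92,-45,143);print(H)
for w in np.linspace(p,H,5)[1:]: print(inc(p,r,w,r)); 
print(inc(H,r,H,Rt()), Rt().as_rotvec())
E
```

```text
[ 0.49450835 -0.26488799  0.191     ]
[-0.5568 -0.6682  0.0186  0.      0.      0.    ]
[-1.1137 -1.3365  0.0372  0.      0.      0.    ]
[-1.6705 -2.0047  0.0557  0.      0.      0.    ]
[-2.2274 -2.673   0.0743  0.      0.      0.    ]
[ 0.      0.      0.     -0.0412 -0.3319 -0.1495] [ 0.16748282  2.61334516 -0.04487689]
```

Call:
move_arm([
  [1, -0.1, -0.12, 0, 0, 0, 0],
  [1, -0.2, -0.24, 0, 0, 0, 0],
  [1, -0.3, -0.36, 0, 0, 0, 0],
  [1, -0.42, -0.5, 0, 0, 0, 0],
  [1, -0.56, -0.67, 0, 0, 0, 0],
  [1, -0.7, -0.84, 0, 0, 0, 0],
  [1, -0.8, -0.96, 0, 0, 0, 0],
  [1, -0.8, -0.96, 0, 0, 0, 0],
])

```text
time_s: 0.9
position: [0.318, 0.2589, 0.2092]
orientation: [0.585, 3.085, -0.003]
contact_force: [0.2, 1.0, 0.0]
gripper_width: 0.0002
gripper_force: 0.0
```

Call:
move_arm([
  [1, -0.1, -0.12, 0, 0, 0, 0],
  [1, -0.2, -0.24, 0, 0, 0, 0],
  [1, -0.3, -0.36, 0, 0, 0, 0],
  [1, -0.42, -0.5, 0, 0, 0, 0],
  [1, -0.56, -0.67, 0, 0, 0, 0],
  [1, -0.7, -0.84, 0, 0, 0, 0],
  [1, -0.8, -0.96, 0, 0, 0, 0],
  [1, -0.8, -0.96, 0, 0, 0, 0],
])

```text
time_s: 1.7
position: [0.4171, -0.0372, 0.2091]
orientation: [-0.586, -3.086, 0.003]
contact_force: [0.1, 1.5, 0.0]
gripper_width: -0.0001
gripper_force: 0.0
```

Call:
move_arm([
  [1, -0.1, -0.12, 0, 0, 0, 0],
  [1, -0.2, -0.24, 0, 0, 0, 0],
  [1, -0.3, -0.36, 0, 0, 0, 0],
  [1, -0.42, -0.5, 0, 0, 0, 0],
  [1, -0.52, -0.63, 0, 0, 0, 0],
  [1, -0.6, -0.72, 0.07, 0, 0, 0],
  [1, -0.6, -0.72, 0.07, 0, 0, 0],
])

```text
time_s: 2.4
position: [0.4908, -0.2558, 0.1885]
orientation: [-0.579, -3.083, -0.002]
contact_force: [-0.8, 0.9, -1.3]
gripper_width: 0.0002
gripper_force: 0.0
```

Call:
move_arm([
  [1, 0, 0, 0, -0.008, -0.066, -0.03],
  [1, 0, 0, 0, -0.016, -0.132, -0.06],
  [1, 0, 0, 0, -0.025, -0.2, -0.09],
  [1, 0, 0, 0, -0.033, -0.266, -0.12],
  [1, 0, 0, 0, -0.041, -0.332, -0.15],
  [1, 0, 0, 0, -0.041, -0.332, -0.15],
  [1, 0, 0, 0, -0.041, -0.332, -0.15],
])

```text
time_s: 3.1
position: [0.4911, -0.2536, 0.1921]
orientation: [0.17, 2.614, -0.042]
contact_force: [0.4, -0.2, 0.5]
gripper_width: -0.0002
gripper_force: 0.0
```

```bash
cat > st.py <<'E'
from h import *
from plant import telemetry,vision
import sys
s=telemetry.read_state();p=s["position"];r=R.from_rotvec(s["orientation"])
print(s["time_s"],s["joint_pos"].round(2),"unit",unit(p),"w",s["gripper_width"],"F",R.from_euler('z',Q[2]).inv().apply(s["contact_force"]).round(2))
a=[float(v) for v in sys.argv[1:4]]
if a: print("inc",inc(p,r,P(*a),Rt()))
if len(sys.argv)>4:
    im=[]
    for n,(x,y) in(("side",(260,190)),("top",(310,110))):
        im.append(cv2.resize(vision.camera(n)["pixels"][y:y+150,x:x+130,::-1],None,fx=3,fy=3,interpolation=cv2.INTER_CUBIC))
    cv2.imwrite(sys.argv[4],np.hstack(im))
E
python3 st.py -27 -45 30 pics/s1.png
```

```text
3.1 [-0.79 -0.48  2.15  0.36  1.07 -2.34] unit [-96.9 -34.3 144.1] w -0.00017019822158493718 F [ 0.41 -0.19  0.55]
inc [-0.0144 -0.0436  0.5351  0.0008 -0.0006 -0.0014]
```

View pics/s1.png

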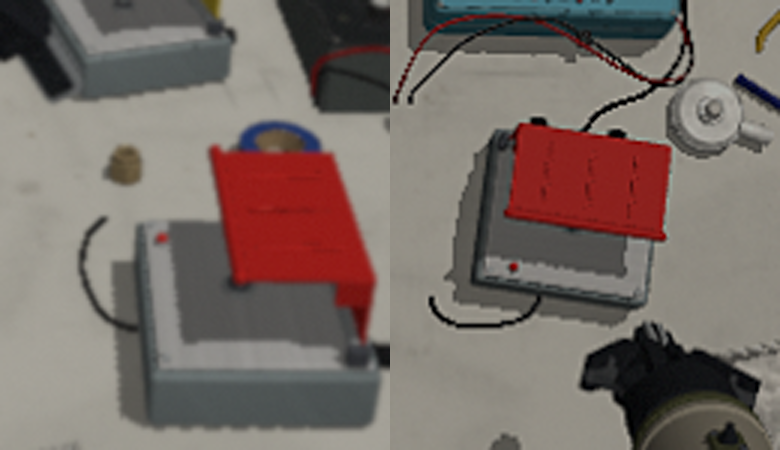

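```bash
python3 - <<'E'
from h import *
for n in C: print(n,proj(n,[[.4911,-.2536,.1921],P(0,0,48)]))
E
```

```text
side [[288.82614327 230.09658678]
 [340.45648838 265.10260832]]
top [[393.40316239 216.73844299]
 [374.16965159 180.63708019]]
```

Call:
move_arm([
  [1, 0, -0.02, 0.08, 0, 0, 0],
  [1, -0.01, -0.044, 0.18, 0, 0, 0],
  [1, -0.014, -0.044, 0.28, 0, 0, 0],
  [1, -0.014, -0.044, 0.32, 0, 0, 0],
  [1, -0.014, -0.044, 0.32, 0, 0, 0],
  [1, -0.014, -0.044, 0.32, 0, 0, 0],
])

```text
time_s: 3.8
position: [0.5333, -0.2704, 0.1253]
orientation: [0.166, 2.613, -0.043]
contact_force: [0.3, 1.1, 0.4]
gripper_width: 0.0001
gripper_force: 0.0
```

```bash
sed -i 's/(260,190)/(260,200)/; s/(310,110)/(320,130)/; s/y:y+150,x:x+130/y:y+100,x:x+100/; s/fx=3,fy=3/fx=4,fy=4/' st.py; python3 st.py -27 -45 30 pics/s2.png; python3 - <<'E'
from h import *
from plant import telemetry
p=telemetry.read_state()["position"]
d=Rt().as_matrix()
for q in(p,p-.05*d[:,2],p+.0145*d[:,1],p-.0145*d[:,1],p+.011*d[:,0],p-.011*d[:,0]):
  print((proj("side",q)-[260,200])*4,(proj("top",q)-[320,130])*4+[400,0])
E
```

```text
3.8 [-0.75 -0.26  2.12  0.39  0.89 -2.38] unit [-52.8 -45.5  77.3] w 6.384053672323866e-05 F [0.15 1.08 0.44]
inc [0.0053 0.0016 0.2156 0.0011 0.0003 0.0005]
[[217.37821107 268.72409439]] [[692.89262523 290.26415809]]
[[161.67818267 183.15981017]] [[707.27273517 321.97784657]]
[[214.62066071 247.99244831]] [[669.24988731 286.72487241]]
[[220.23361565 290.20117394]] [[716.49174339 293.79995652]]
[[194.13340236 279.10518611]] [[688.79578623 307.0689356 ]]
[[240.79010347 258.26351869]] [[697.00913349 273.34909765]]
```

View pics/s2.png

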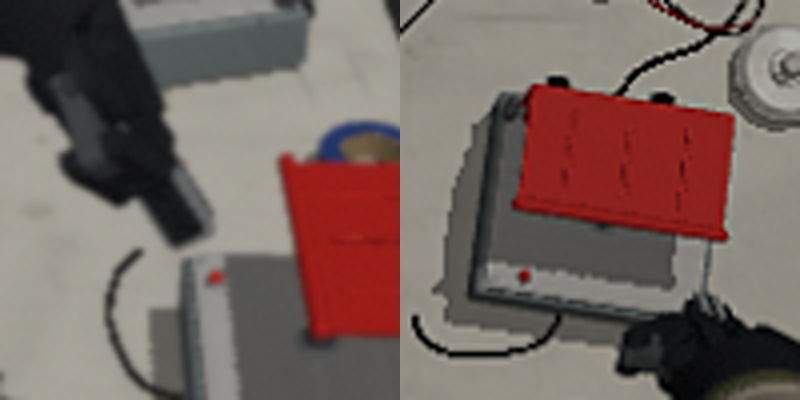

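```bash
python3 - <<'E'
from h import *
from plant import telemetry
p=telemetry.read_state()["position"]
r=tri((308,259.5),(398,205.75));print(r.x,r.fun,Rt().inv().apply(r.x-p)*1e3,unit(r.x),unit(p))
E
```

```text
[ 0.5211615  -0.27651268  0.14734661] [ 0.47535966 -0.07248051 -0.08742332  0.6852073 ] [ -0.7694876   -7.05364916 -24.00377788] [-64.1 -53.1  99.3] [-52.7 -46.1  78.2]
```

```bash
python3 - <<'E'
from h import *
from plant import telemetry,vision
p=telemetry.read_state()["position"];d=Rt().as_matrix();o=[]
for n,x,y in(("side",265,205),("top",365,175)):
    im=cv2.resize(np.ascontiguousarray(vision.camera(n)["pixels"][y:y+70,x:x+65,::-1]),None,fx=6,fy=6,interpolation=cv2.INTER_CUBIC)
    im=np.clip(im.astype(float)*1.8+20,0,255).astype(np.uint8)
    for t,c in((0,(0,255,0)),(-.02,(255,255,0)),(-.05,(0,255,255))):
        for k in(-.0145,0,.0145):
            u=(proj(n,p+t*d[:,2]+k*d[:,1])[0]-[x,y])*6+3;cv2.circle(im,tuple(int(v) for v in u),2,c,-1)
    o.append(im)
cv2.imwrite("pics/s3.png",np.hstack(o))
E
```

```text
(no output)
```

View pics/s3.png

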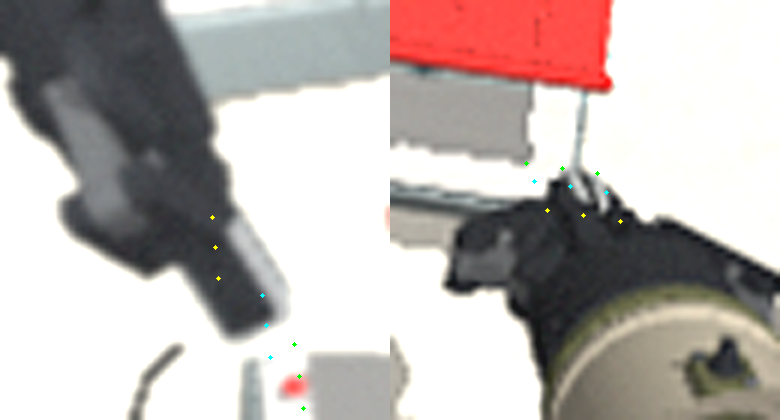

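```bash
python3 - <<'E'
from h import *
p=np.array([.21602,.55918,.20852]);r=R.from_rotvec([-.57594,-3.08787,.0026]).as_matrix()
for k in(-.05,0,.05):
  for t in(0,-.02,-.05): print(k,t,proj("side",p+k*r[:,1]+t*r[:,2]),proj("top",p+k*r[:,1]+t*r[:,2]))
im=C["side"]["pixels"].astype(int).sum(2)
for y in range(60,100): print(y,''.join('#' if v<150 else '.' for v in im[y,135:190]))
E
```

```text
-0.05 0 [[157.28581789 100.43529672]] [[ 43.9791495 342.9983787]]
-0.05 -0.02 [[156.49447196  94.01757491]] [[ 40.21240228 344.11995941]]
-0.05 -0.05 [[155.28990367  84.2213452 ]] [[ 34.31595101 345.87352656]]
0 0 [[164.68239046  96.4448593 ]] [[ 23.79377378 333.80716749]]
0 -0.02 [[163.96790351  90.2029973 ]] [[ 19.71071573 334.75427333]]
0 -0.05 [[162.88089231  80.68075117]] [[ 13.32316273 336.23335411]]
0.05 0 [[171.63183534  92.69983248]] [[  3.91308754 324.64669513]]
0.05 -0.02 [[170.98640502  86.62488111]] [[ -0.47031343 325.42125681]]
0.05 -0.05 [[170.00493463  77.36232073]] [[ -7.32279377 326.62904307]]
60 ............############################...............
61 ............############################...............
62 ...........#############################...............
63 ...........#############################...............
64 ............############################...............
65 ............############################...............
66 ...........##############################..............
67 ............################..##########...............
68 ......
[... 1178 characters left out ...]
...................................................
89 .......................................................
90 .......................................................
91 .......................................................
92 .......................................................
93 .......................................................
94 .......................................................
95 .......................................................
96 .......................................................
97 .......................................................
98 .......................................................
99 .......................................................
```

The views agree with each other on the unit, but the visible fingertips sit about 24 mm behind the reported TCP. I'll find the true tip by lightly probing the panel in front of the guard.

Call:
move_arm([
  [1, 0.003, 0, 0.06, 0, 0, 0],
  [1, 0.005, 0, 0.12, 0, 0, 0],
  [1, 0.005, 0, 0.17, 0, 0, 0],
  [1, 0.005, 0, 0.21, 0, 0, 0],
  [1, 0.005, 0, 0.24, 0, 0, 0],
  [1, 0.005, 0, 0.26, 0, 0, 0],
  [1, 0.005, 0, 0.27, 0, 0, 0],
  [1, 0.005, 0, 0.28, 0, 0, 0],
  [1, 0.005, 0, 0.28, 0, 0, 0],
])

```text
time_s: 4.9
position: [0.5665, -0.2748, 0.0633]
orientation: [0.167, 2.613, -0.043]
contact_force: [0.4, 0.5, 0.1]
gripper_width: -0.0004
gripper_force: 0.0
```

Call:
move_arm([
  [1, 0, 0, 0.006, 0, 0, 0],
  [1, 0, 0, 0.012, 0, 0, 0],
  [1, 0, 0, 0.018, 0, 0, 0],
  [1, 0, 0, 0.024, 0, 0, 0],
  [1, 0, 0, 0.028, 0, 0, 0],
  [1, 0, 0, 0.028, 0, 0, 0],
])

```text
time_s: 5.5
position: [0.5698, -0.2751, 0.0569]
orientation: [0.167, 2.613, -0.043]
contact_force: [0.4, -0.3, -0.3]
gripper_width: 0.0003
gripper_force: 0.0
```

```bash
python3 st.py
```

```text
5.5 [-0.7  -0.06  2.08  0.43  0.72 -2.41] unit [-16.  -45.5   8.9] w 0.0002788974413736318 F [ 0.47 -0.2  -0.27]
```

Call:
move_arm([
  [1, 0, 0, 0.006, 0, 0, 0],
  [1, 0, 0, 0.012, 0, 0, 0],
  [1, 0, 0, 0.016, 0, 0, 0],
  [1, 0, 0, 0.016, 0, 0, 0],
])

```text
time_s: 5.9
position: [0.5718, -0.2753, 0.0535]
orientation: [0.167, 2.613, -0.043]
contact_force: [-0.2, -0.1, 0.1]
gripper_width: -0.0002
gripper_force: 0.0
```

Call:
move_arm([
  [1, 0, 0, 0.004, 0, 0, 0],
  [1, 0, 0, 0.008, 0, 0, 0],
  [1, 0, 0, 0.008, 0, 0, 0],
])

```text
time_s: 6.2
position: [0.5728, -0.2755, 0.0518]
orientation: [0.167, 2.613, -0.043]
contact_force: [-0.2, -0.5, 0.2]
gripper_width: 0.0001
gripper_force: 0.0
```

Call:
move_arm([
  [1, 0, 0, 0.004, 0, 0, 0],
  [1, 0, 0, 0.008, 0, 0, 0],
  [1, 0, 0, 0.008, 0, 0, 0],
])

```text
time_s: 6.5
position: [0.5738, -0.2756, 0.0501]
orientation: [0.167, 2.613, -0.043]
contact_force: [-0.1, -0.1, -0.4]
gripper_width: -0.0001
gripper_force: 0.0
```

```bash
python3 st.py -16 -45 0 pics/s4.png
```

```text
6.5 [-0.69 -0.04  2.07  0.43  0.7  -2.41] unit [-12.  -45.5   2.1] w -0.00013308073168654256 F [-0.08 -0.15 -0.39]
inc [ 0.0181  0.0021 -0.0009  0.0009  0.0002  0.    ]
```

View pics/s4.png

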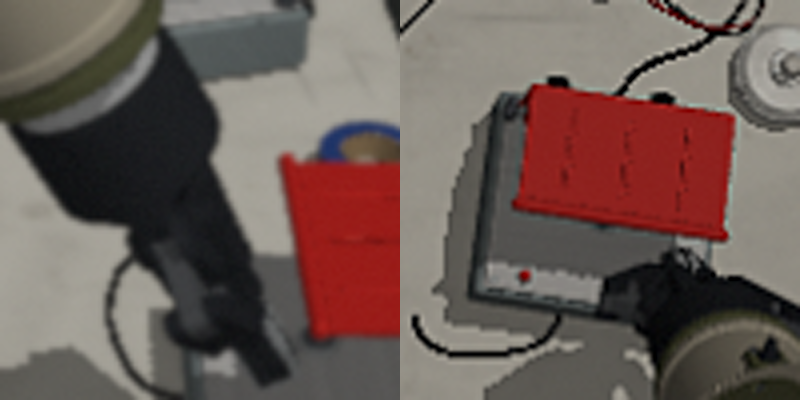

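The finger passes the nominal depth without contact, so the visible tip is the true one. The tip is at (278,373) in the side crop and (692,252) in the top crop.

```bash
python3 - <<'E'
from h import *
from plant import telemetry
p=telemetry.read_state()["position"]
for b in((692,252),(685,250)):
  r=tri((260+278/4,200+373/4),(320+(b[0]-400)/4,130+b[1]/4));print(r.x,r.fun.round(1),Rt().inv().apply(r.x-p)*1e3,unit(r.x),unit(p))
E
```

```text
[ 0.56154558 -0.28310111  0.07709559] [ 0.9 -0.1 -0.2  1.3] [ -3.71825615  -8.91565628 -28.89917462] [-23.2 -54.5  29.1] [-12.  -45.6   2.2]
[ 0.56287493 -0.27943874  0.07386623] [ 1.  -0.2 -0.2  1.4] [ -2.84053326  -5.11355735 -25.67697556] [-22.3 -50.7  25.9] [-12.  -45.6   2.2]
```

Call:
move_arm([
  [1, -0.012, 0.005, 0.005, 0, 0, 0],
  [1, -0.024, 0.01, 0.01, 0, 0, 0],
  [1, -0.036, 0.015, 0.014, 0, 0, 0],
  [1, -0.048, 0.02, 0.019, 0, 0, 0],
  [1, -0.06, 0.02, 0.024, 0, 0, 0],
  [1, -0.072, 0.02, 0.029, 0, 0, 0],
  [1, -0.084, 0.02, 0.033, 0, 0, 0],
  [1, -0.084, 0.02, 0.033, 0, 0, 0],
])

```text
time_s: 7.4
position: [0.597, -0.2737, 0.0538]
orientation: [0.167, 2.612, -0.043]
contact_force: [-1.0, -0.4, 0.2]
gripper_width: -0.0
gripper_force: 0.0
```

Call:
move_arm([
  [1, -0.01, 0, 0.004, 0, 0, 0],
  [1, -0.02, 0, 0.008, 0, 0, 0],
  [1, -0.03, 0, 0.012, 0, 0, 0],
  [1, -0.044, 0, 0.018, 0, 0, 0],
  [1, -0.044, 0, 0.018, 0, 0, 0],
])

```text
time_s: 7.9
position: [0.6089, -0.2752, 0.0556]
orientation: [0.167, 2.612, -0.044]
contact_force: [-0.4, 1.1, -0.6]
gripper_width: -0.0002
gripper_force: 0.0
```

```bash
python3 st.py -16 -45 0 pics/s5.png
```

```text
7.9 [-0.65  0.03  1.99  0.4   0.69 -2.35] unit [ 22.7 -40.7   7.6] w -0.00019254379301524596 F [-0.5   1.09 -0.55]
inc [ 1.492e-01 -1.720e-02 -5.150e-02  7.000e-04  7.000e-04  1.000e-04]
```

View pics/s5.png

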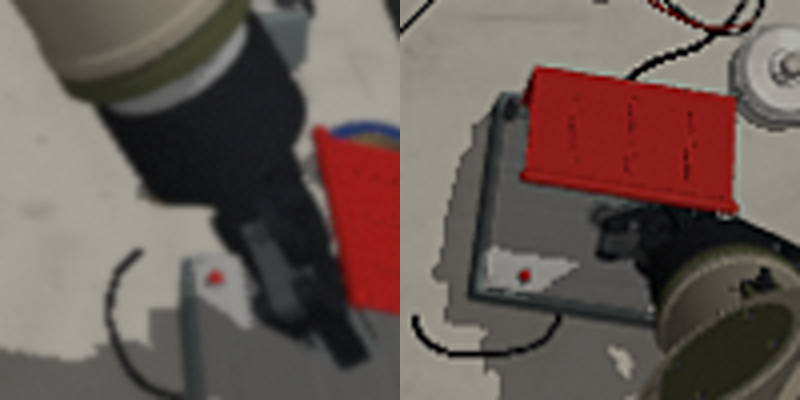

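The guard is up. Its bar ends are at about (339.5,232.5) in the side view, and (350.8,174.5) and (404,182) in the top view. I'll get the angle and the tip position from these.

```bash
python3 - <<'E'
from h import *
from plant import telemetry
p=telemetry.read_state()["position"]
def bar(f,y): a=np.arctan2(52,72)+f; return P(60-89*np.cos(a),y,8+89*np.sin(a))
f=lambda q:np.r_[proj("side",bar(q[0],67.5))[0]-[339.5,232.5],proj("top",bar(q[0],67.5))[0]-[350.75,174.5],proj("top",bar(q[0],-67.5))[0]-[404,182]]
r=least_squares(f,[.2]);print(r.x,r.fun.round(1),unit(bar(r.x[0],0)))
E=p+Rt().apply([-.002,-.006,-.025]);print("tip est",unit(E),(proj("side",E)-[260,200])*4,(proj("top",E)-[320,130])*4+[400,0])
for n,q in(("toggle tip",P(0,-17,44)),("tog base",P(0,0,4))):print(n,(proj("side",q)-[260,200])*4,(proj("top",q)-[320,130])*4+[400,0])
E
```

```text
[0.24250061] [-1.3 -0.5 -1.4 -1.1  0.1 -0.3] [ 2.5  0.  75.9]
tip est [ 11.5 -46.5  29.9] [[359.13735096 359.03796613]] [[685.14961055 201.03929285]]
toggle tip [[326.22545015 290.79782594]] [[642.19069812 207.80621557]]
tog base [[313.97290862 336.41957639]] [[601.49993342 215.25131785]]
```

Call:
move_arm([
  [1, 0, 0.012, 0, 0, 0, 0],
  [1, 0, 0.024, 0, 0, 0, 0],
  [1, 0, 0.036, 0, 0, 0, 0],
  [1, 0, 0.048, 0, 0, 0, 0],
  [1, 0, 0.06, 0, 0, 0, 0],
  [1, 0, 0.07, 0, 0, 0, 0],
  [1, 0, 0.08, 0, 0, 0, 0],
  [1, 0, 0.09, 0, 0, 0, 0],
  [1, 0, 0.1, 0, 0, 0, 0],
  [1, 0, 0.106, 0, 0, 0, 0],
  [1, 0, 0.112, 0, 0, 0, 0],
  [1, 0, 0.112, 0, 0, 0, 0],
])

```text
time_s: 9.2
position: [0.6118, -0.247, 0.0552]
orientation: [0.167, 2.613, -0.043]
contact_force: [0.2, -1.0, 0.6]
gripper_width: 0.0
gripper_force: 0.4
```

Call:
move_arm([
  [1, 0, 0.006, 0, 0, 0, 0],
  [1, 0, 0.012, 0, 0, 0, 0],
  [1, 0, 0.012, 0, 0, 0, 0],
])

```text
time_s: 9.5
position: [0.6122, -0.2441, 0.0551]
orientation: [0.167, 2.613, -0.043]
contact_force: [0.1, -0.5, -0.1]
gripper_width: 0.0002
gripper_force: 0.5
```

Call:
move_arm([
  [1, 0, 0.004, 0, 0, 0, 0],
  [1, 0, 0.008, 0, 0, 0, 0],
  [1, 0, 0.008, 0, 0, 0, 0],
])

```text
time_s: 9.8
position: [0.6123, -0.2421, 0.0551]
orientation: [0.167, 2.613, -0.043]
contact_force: [-0.2, -0.9, -1.4]
gripper_width: 0.0002
gripper_force: 0.5
```

```bash
python3 st.py -16 -45 0 pics/s6.png
```

```text
9.8 [-0.59  0.    2.02  0.37  0.67 -2.27] unit [22.  -7.4  7.1] w 0.00017208305874654917 F [-0.1  -0.89 -1.4 ]
inc [ 1.457e-01 -1.504e-01 -5.170e-02  1.000e-03  2.000e-04  1.000e-04]
```

Call:
move_arm([
  [1, 0, 0.004, 0, 0, 0, 0],
  [1, 0, 0.008, 0, 0, 0, 0],
  [1, 0, 0.008, 0, 0, 0, 0],
])

```text
time_s: 10.2
position: [0.6126, -0.2411, 0.0552]
orientation: [0.167, 2.613, -0.045]
contact_force: [-1.3, -4.6, -2.0]
gripper_width: 0.0001
gripper_force: 2.4
```

Call:
move_arm([
  [1, 0, 0.004, 0, 0, 0, 0],
  [1, 0, 0.006, 0, 0, 0, 0],
  [1, 0, 0.006, 0, 0, 0, 0],
])

```text
time_s: 10.5
position: [0.6126, -0.2407, 0.0553]
orientation: [0.168, 2.612, -0.047]
contact_force: [-1.3, -10.5, -3.7]
gripper_width: 0.0004
gripper_force: 4.7
```

Call:
move_arm([
  [1, 0, 0.004, 0, 0, 0, 0],
  [1, 0, 0.006, 0, 0, 0, 0],
  [1, 0, 0.006, 0, 0, 0, 0],
])

```text
time_s: 10.8
position: [0.6127, -0.2404, 0.0554]
orientation: [0.168, 2.612, -0.049]
contact_force: [-3.1, -16.1, -4.8]
gripper_width: -0.0002
gripper_force: 7.0
```

```bash
cat > red.py <<'E'
from h import *
from plant import vision
def m(im):
    im=im.astype(int);k=(im[...,0]>110)&(im[...,1]<60)&(im[...,2]<60);k[:140]=0;k[220:]=0;k[:,:335]=0;k[:,415:]=0
    ys,xs=np.where(k&(np.arange(560)[None]<375)&(np.arange(560)[None]>350));return [int(ys[xs==x].max()) for x in (354,358,362,366)],int(ys.min())
print(m(C["top"]["pixels"]),m(vision.camera("top")["pixels"]))
E
python3 red.py
```

```text
([181, 182, 183, 183], 151) ([174, 175, 176, 176], 147)
```

The guard is still up and the toggle is hard against its stop. I'll ease off and draw the finger out.

Call:
move_arm([
  [1, 0, -0.012, 0, 0, 0, 0],
  [1, 0, -0.028, 0, 0, 0, 0],
  [1, 0.02, -0.03, -0.012, 0, 0, 0],
  [1, 0.04, -0.03, -0.024, 0, 0, 0],
  [1, 0.06, -0.03, -0.036, 0, 0, 0],
  [1, 0.08, -0.03, -0.046, 0, 0, 0],
  [1, 0.1, -0.03, -0.058, 0, 0, 0],
  [1, 0.12, -0.03, -0.07, 0, 0, 0],
  [1, 0.14, -0.03, -0.082, 0, 0, 0],
  [1, 0.16, -0.03, -0.094, 0, 0, 0],
  [1, 0.18, -0.03, -0.11, 0, 0, 0],
  [1, 0.18, -0.03, -0.11, 0, 0, 0],
])

```text
time_s: 12.05
position: [0.5592, -0.238, 0.0565]
orientation: [0.167, 2.613, -0.043]
contact_force: [-0.5, 0.3, 0.1]
gripper_width: -0.0002
gripper_force: 0.0
```

Call:
move_arm([
  [1, 0, 0, -0.06, 0, 0, 0],
  [1, 0, 0, -0.12, 0, 0, 0],
  [1, 0, 0, -0.2, 0, 0, 0],
  [1, 0, 0, -0.3, 0, 0, 0],
  [1, 0, 0, -0.4, 0, 0, 0],
  [1, 0, 0, -0.5, 0, 0, 0],
  [1, 0, 0, -0.5, 0, 0, 0],
  [1, 0, 0, -0.5, 0, 0, 0],
])

```text
time_s: 12.85
position: [0.4982, -0.2308, 0.1655]
orientation: [0.167, 2.611, -0.045]
contact_force: [0.2, 0.4, -0.9]
gripper_width: -0.0001
gripper_force: 0.0
```

```bash
python3 red.py; python3 st.py -90 -45 140 pics/s7.png
```

```text
([181, 182, 183, 183], 151) ([181, 182, 183, 183], 151)
12.9 [-0.73 -0.49  2.21  0.35  1.   -2.3 ] unit [-93.1 -10.3 116.3] w 0.0003819717317893403 F [-0.74 -0.38 -0.76]
inc [-5.840e-02 -1.387e-01 -7.610e-02  8.000e-04  3.000e-04 -1.000e-04]
```

View pics/s7.png

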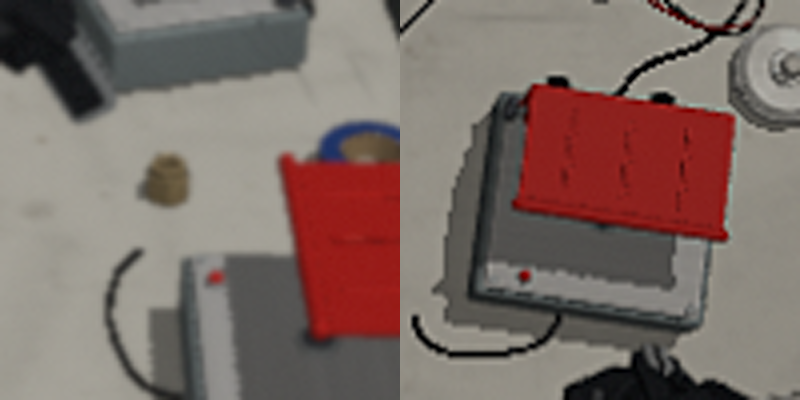

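The guard is shut again: its bar is back at the original pixels. The finger is clear of the unit, so I'm handing in.

```bash
python3 -c "
from plant import ctrl
print(ctrl.job_done())"
```

```text
the job is handed in; nothing more can be done
None
```

I raised the red guard about 0.25 rad, pushed the toggle left to its stop (about 16 N there), then withdrew the finger; the guard is shut, the arm is clear, and the job is handed in with no verdict returned; the toggle is hidden under the guard, so its position rests on the stop force.

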